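Fetch the brass fitting from behind the spray cans

ROBOT

A 7-joint arm with a two-finger parallel gripper is mounted at the origin on the work surface. World frame = base frame: x ahead of the robot, y to its left, z up, the work surface at z = 0. Lengths are in m, angles in rad, forces in N, time in s.
With the tool pointing down it reaches from about 0.425 to 0.925 m from the base axis. Payload 6.8 kg.
Tool frame: the origin (TCP) lies on the front face of the gripper's body, between the roots of the fingers; the fingertips stand 73 mm ahead of it and the grasp point (between the pads) lies 54 mm ahead of it (env.nose_length is the distance from the TCP to the fingertips, in m); z points along the fingers, y is the direction in which the jaws open and shut (so a half turn about z gives the same grasp; the last joint's range is limited). The gripper opens to 85 mm and grips with 20 to 120 N. Pads are 22 mm wide; open, the fingers measure 114 mm over their backs; the gripper's body (76 mm by 85 mm) begins 54 mm behind the grasp point. The pads swing forward as they close: fully open they stand 13 mm farther back than shut.
Start: joints at [-1.346, 0.477, 0.022, 1.555, -0.011, 1.109, -0.083], TCP at [0.221, 0.638, 0.304] pointing down, gripper open.
Joint ranges: [-2.96, 2.96], [-0.34, 2.1], [-1.41, 1.46], [0.24, 2.44], [-1.37, 4.51], [0.17, 1.92], [-2.96, 2.96]. Speed limits (rad/s): [2.39, 2.39, 3.14, 3.14, 3.14, 3.14, 3.14].

INTERFACE

Orientations are given as a unit quaternion [w, x, y, z].
In Python, from cell import env, kin, camera, calibration, job gives the robot as it stands. The module is installed in compiled form; this text tells all that it offers. Calls block until the motion is done:
- env.reach(position, orientation): joint-space move of the TCP to a pose.
- env.movel(position, velocity=0.15, rot=None, stop_force=None): straight line of the TCP; rot=None keeps the orientation; velocity is the mean speed in m/s. With stop_force (N) it stops when the force on the tool has changed by that much, and returns True; else False.
- env.goto_joints(angles): joint-space move.
- env.grip(opening, f_grip=None): finger opening in m; f_grip is the grip in N (None keeps the last); returns when the fingers have stopped.
- env.dwell(seconds).
- kin.inverse_kinematics(position, orientation): joint angles nearest the present ones, or None.
- env.get_state(): the state.
- camera(name): name is "scene" or "top" or "wrist"; returns (picture, depth): 400x640x3 uint8, blue, green, red; 400x640 float32, m along the optical axis (not along the pixel's ray), 0 where there is no reading.
- calibration(name): a dict with "fx", "fy", "cx", "cy" (pixels), "rvec" (rotation vector, rad) and "tvec" (3), from world to camera coordinates, as OpenCV has them. Camera axes: x right, y down, z forward; pixel columns grow to the right and rows downward; lengths in m; the calibration is good to about 2 mm. A picture is of the moment at which its call begins: read the wrist's pose just before it. calibration takes no time and is no camera call; for the wrist camera it gives the pose at the moment of the call.
A pose or a line that the arm cannot do raises env.PlanningError and nothing moves.
- job.job_done(): hands the job in, once; it reports no verdict.
The state is a dict: "time": time; "qpos": joint angles; "joint_velocities": joint speeds; "joint_torque": joint torques, N m; "tcp_pos": TCP position; "orientation": TCP orientation; "force": force on the tool from outside, world axes, zero at the start; "torque": the same for the moment, N m; "opening": finger opening in m.
Only numpy, scipy, OpenCV 4.12 (cv2) and the standard library are available. Lean on these libraries where they do the work, as an engineer would, in place of code of your own. Each camera call takes 0.05 s, during which the arm holds its last target.

TASK

Clear all three spray cans from the wooden storage board and stand them on the black side mat, leaving the brass fitting behind them alone until they are all there. With the cans still on the mat, fetch the fitting and stand it in the middle of the white pad; then put the cans back on the board, each standing centred on the disc of its own colour. Keep the cans upright throughout and do not shift the jar of screws.

Things in the scene. Friction and masses are not known exactly. Their poses are not given: they have to be found in the camera images.
- red_can (a point): small red spray-paint can with red cap, upright: diameter 54 mm up to 85 mm above its foot, then narrowing to a 40 mm cap; 115 mm tall, 130 to 250 g. This point is its centre, 57.5 mm above its foot; its z axis runs up the can. At the start each can stands on one of the three discs on the wooden board, not always the one of its own colour.
- blue_can (a point): small blue spray-paint can with blue cap, upright: diameter 54 mm up to 85 mm above its foot, then narrowing to a 40 mm cap; 115 mm tall, 130 to 250 g. This point is its centre, 57.5 mm above its foot; its z axis runs up the can. At the start each can stands on one of the three discs on the wooden board, not always the one of its own colour.
- yellow_can (a point): small yellow spray-paint can with yellow cap, upright: diameter 54 mm up to 85 mm above its foot, then narrowing to a 40 mm cap; 115 mm tall, 130 to 250 g. This point is its centre, 57.5 mm above its foot; its z axis runs up the can. At the start each can stands on one of the three discs on the wooden board, not always the one of its own colour.
- brass_fitting (a point): brass pipe fitting, 40 mm tall, 160 g: hexagon 36 mm across flats up to 26 mm above its foot, round neck of diameter 31 mm above. Upright on the bare board (12 mm above the table), cans 80 mm off in front, left and right. This point is its centre, 20 mm above its foot; z up, x square to a pair of flats (flats repeat every 60 degrees of yaw).
- disc_red: red disc, diameter 80 mm, 3 mm thick, fixed on the board: home of the red can. Origin: centre of its underside, 12 mm above the table (its top: 15 mm). Axes as the board's, x towards its far edge. From the fitting's first place the discs lie 80 mm to -x, +y and -y of the board; which colour is where varies.
- disc_blue: blue disc, diameter 80 mm, 3 mm thick, fixed on the board: home of the blue can. Origin: centre of its underside, 12 mm above the table (its top: 15 mm). Axes as the board's, x towards its far edge. From the fitting's first place the discs lie 80 mm to -x, +y and -y of the board; which colour is where varies.
- disc_yellow: yellow disc, diameter 80 mm, 3 mm thick, fixed on the board: home of the yellow can. Origin: centre of its underside, 12 mm above the table (its top: 15 mm). Axes as the board's, x towards its far edge. From the fitting's first place the discs lie 80 mm to -x, +y and -y of the board; which colour is where varies. The board is a fixed brown wooden slab, 190 x 270 mm along its x and y.
- mat: black rubber mat, 130 x 290 x 4 mm (its x, y, z), fixed flat on the table: the side area, with room for three cans in a row along its y axis. Origin: centre of its underside, on the table; its top is 4 mm above the table.
- pad: white round pad, diameter 72 mm, 4 mm thick, fixed flat on the table: where the fitting goes. Origin: centre of its underside, on the table; its top is 4 mm above the table.
- jar_mid (a point): bystander: glass jar of screws with a metal lid, diameter 57 mm, 70 mm tall, on the table beyond the pad; this point is its centre, 35 mm above the table. A roll of tape and a screwdriver lie farther out and are not part of the job.

How it is judged:
By the outcome, as a careful person would: the job done as asked, in the order asked, and still so for the second after the job is handed in, with the robot touching nothing.
It also fails if it takes over 144 s, if anything falls off the work surface, if the arm or the gripper's body presses on something with over 40 N, if the wrist force passes 120 N, or if a joint passes its speed limit or range.

## Working session

There is one attempt and no reset: what is moved stays moved. The work goes in short steps, each a Python script; the robot and the scene stay as the last script left them, time stands still between calls to the robot, and variables do not carry over. Pictures are saved under pics/ and viewed, and the job is handed in when it is done.

```bash
mkdir -p pics; ls; python3 - <<'E'
from cell import env, kin, camera, calibration, job
import cv2
s=env.get_state(); print(s['time'],s['tcp_pos'],s['orientation'],s['opening'])
for n in("scene","top"):
    p,d=camera(n); cv2.imwrite(f"pics/{n}0.png",p); c=calibration(n); print(n,c)
E
```

```text
pics
0.0 [0.22033804 0.63752749 0.30292729] [-1.01104067e-04  1.65616275e-01  9.86189840e-01 -9.15371291e-04] 0.08565521002095003
scene {'fx': 453.2518625740169, 'fy': 453.2518625740169, 'cx': 315.8922214819134, 'cy': 201.11548645718193, 'rvec': array([ 0.66152688,  2.51437129, -1.32886218]), 'tvec': array([ 0.53986571, -0.11317028,  1.19709066])}
top {'fx': 413.65689724210114, 'fy': 413.65689724210114, 'cx': 309.2927033862354, 'cy': 200.6284962282801, 'rvec': array([ 2.18732843, -2.19861493,  0.06339839]), 'tvec': array([6.11214283e-04, 6.25867843e-01, 9.32846048e-01])}
```

View pics/scene0.png

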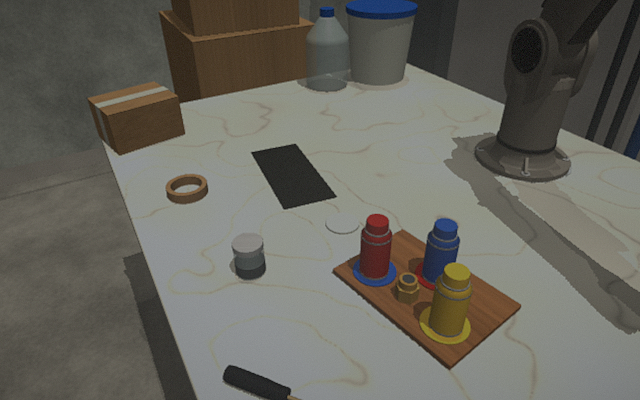

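View pics/top0.png

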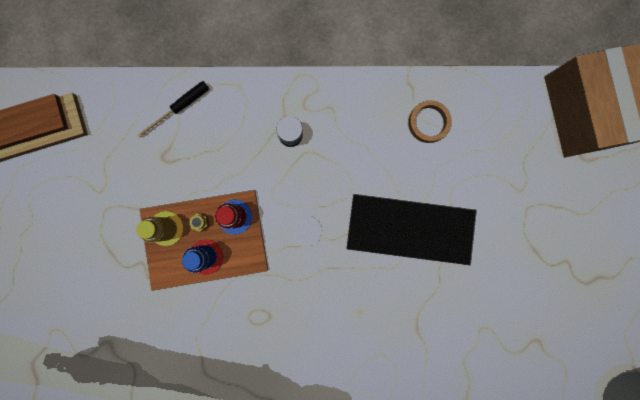

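The scene picture shows yellow on its own disc, blue on the red disc (near side) and red on the blue disc. The fitting sits between them at about (199,222) in the top picture, and the mat is centred near (411,229). The pad is faint, at about (308,230). Next I'll enlarge the top view and measure.

```bash
cat > h.py <<'E'
from cell import env, kin, camera, calibration, job
import cv2, numpy as np
from scipy.spatial.transform import Rotation as R
def RT(c): return cv2.Rodrigues(np.array(c['rvec'],float))[0], np.array(c['tvec'],float).ravel()
def ray(c,u,v,z):
    r,t=RT(c); o=-r.T@t; d=r.T@np.array([(u-c['cx'])/c['fx'],(v-c['cy'])/c['fy'],1.])
    return o+d*(z-o[2])/d[2]
def proj(c,p):
    r,t=RT(c); q=r@np.array(p,float)+t; return q[0]/q[2]*c['fx']+c['cx'], q[1]/q[2]*c['fy']+c['cy']
def cloud(c,d):
    r,t=RT(c); v,u=np.mgrid[0:d.shape[0],0:d.shape[1]]
    P=np.stack([(u-c['cx'])/c['fx']*d,(v-c['cy'])/c['fy']*d,d],-1)
    return (P-t)@r
def crop(p,x0,y0,x1,y1,s,name):
    cv2.imwrite('pics/'+name,cv2.resize(p[y0:y1,x0:x1],None,fx=s,fy=s,interpolation=cv2.INTER_CUBIC))
E
python3 - <<'E'
from h import *
p=cv2.imread('pics/top0.png')
crop(p,130,170,330,300,4,'topcrop0.png')
q=p[210:260,280:345]; q=cv2.normalize(q,None,0,255,cv2.NORM_MINMAX)
cv2.imwrite('pics/padcrop0.png',cv2.resize(cv2.createCLAHE(4,(2,2)).apply(cv2.cvtColor(q,cv2.COLOR_BGR2GRAY)),None,fx=10,fy=10,interpolation=cv2.INTER_CUBIC))
crop(p,340,180,490,275,5,'matcrop0.png')
E
```

```text
(no output)
```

View pics/topcrop0.png

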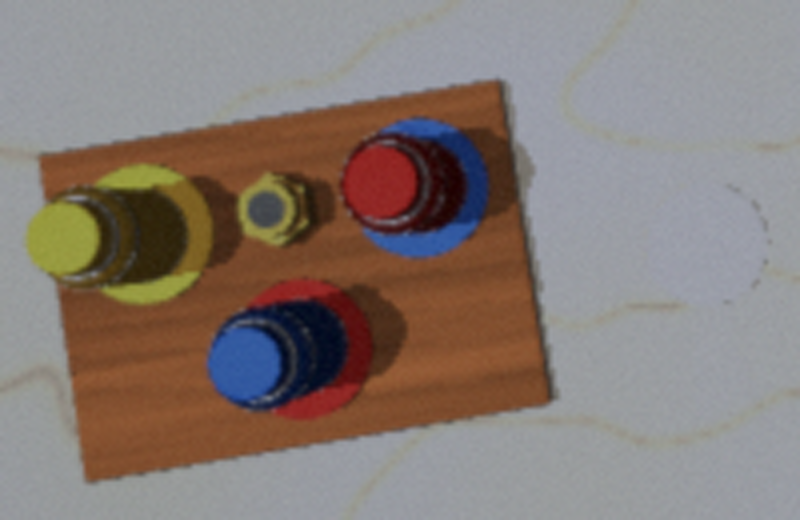

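View pics/padcrop0.png

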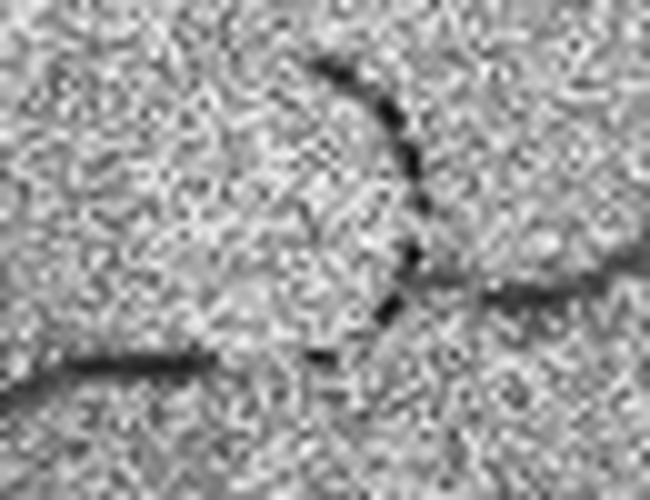

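View pics/matcrop0.png

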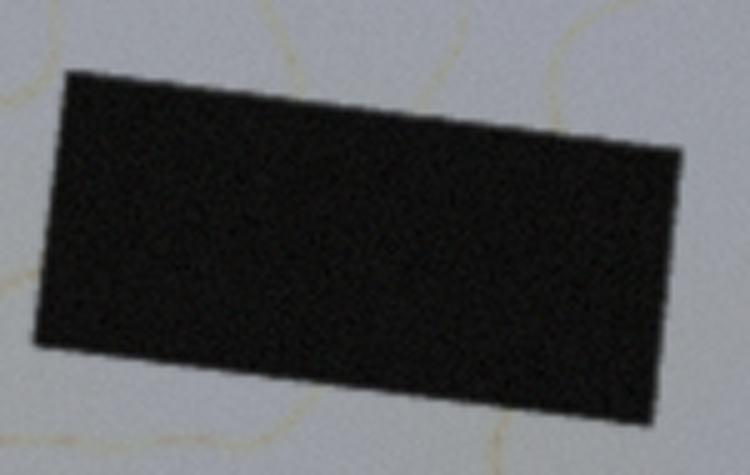

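```bash
python3 - <<'E'
from h import *
c=calibration('top')
P=lambda X,Y,s,x0,y0,z: ray(c,(X+.5)/s-.5+x0,(Y+.5)/s-.5+y0,z)[:2]
cor=np.array([P(x,y,4,130,170,.012) for x,y in[(40,154),(500,80),(552,400),(88,481)]])
print('board',cor.round(4).tolist(),cor.mean(0)); 
print('sides',[np.linalg.norm(cor[i]-cor[i-3]).round(4) for i in range(4)])
e=(cor[0]-cor[1])+(cor[3]-cor[2]); yaw=np.arctan2(-e[0],e[1]); print('yaw',np.degrees(yaw))
# also other sides
e=(cor[0]-cor[3])+(cor[1]-cor[2]); print(np.degrees(np.arctan2(e[1],e[0])))
D={'yel':P(141,234,4,130,170,.015),'blu':P(417,188,4,130,170,.015),'red':P(302,348,4,130,170,.015)}
for k,v in D.items(): print(k,v.round(4))
print('fit top',P(268,210,4,130,170,.052).round(4), 'mid discs',(D['yel']+D['blu'])/2)
d=D['yel']-D['blu'];print(np.linalg.norm(d),np.degrees(np.arctan2(-d[0],d[1])))
print('captops',[P(x,y,4,130,170,.130).round(4).tolist() for x,y in[(64,240),(380,181),(245,365)]],'Y R B')
m=np.array([P(x,y,5,340,180,.004) for x,y in[(66,71),(682,148),(652,425),(36,346)]]); print('mat',m.round(4).tolist(),m.mean(0))
print([np.linalg.norm(m[i]-m[i-3]).round(4) for i in range(4)]); e=m[0]-m[1]+m[3]-m[2];print(np.degrees(np.arctan2(-e[0],e[1])))
# pad arc
a=[(318,63),(350,75),(385,105),(405,140),(420,175),(425,205),(413,255),(395,300),(380,322),(320,357)]
A=np.array([P(x,y,10,280,210,.002) for x,y in a])
from scipy.optimize import least_squares
s=least_squares(lambda q:np.hypot(*(A-q).T)-.036,A.mean(0)+[0,.03],loss='soft_l1',f_scale=.001);print('pad',s.x,s.fun.round(4))
# depth check
p,d=camera('scene');cs=calibration('scene');C=cloud(cs,d);print('pad scene', ray(cs,342.5,224.5,.004), C[224,342])
print('proj pad to scene',proj(cs,[*s.x,.004]))
crop(p,300,190,380,250,10,'padscene.png')
crop(p,220,220,300,290,8,'jarscene.png')
pt=cv2.imread('pics/top0.png');crop(pt,260,100,330,160,10,'jartop.png')
E
```

```text
board [[0.6109, 0.3893], [0.6524, 0.1238], [0.4684, 0.0936], [0.4239, 0.3585]] [0.53888602 0.24130094]
sides [np.float64(0.2686), np.float64(0.1864), np.float64(0.2686), np.float64(0.1895)]
yaw 9.211168007791553
9.33741949051905
yel [0.5645 0.3292]
blu [0.5901 0.171 ]
red [0.499  0.2363]
fit top [0.5776 0.2465] mid discs [0.57728191 0.25012844]
0.1602951646848939 9.178923636793916
captops [[0.5626, 0.3281], [0.5915, 0.1689], [0.4994, 0.2361]] Y R B
mat [[0.6421, -0.1043], [0.6047, -0.3909], [0.4766, -0.3734], [0.5144, -0.0889]] [ 0.5594501  -0.23936363]
[np.float64(0.2891), np.float64(0.1292), np.float64(0.287), np.float64(0.1286)]
-7.507652167361922
pad [0.55717328 0.0042861 ] [-0.0001  0.0005  0.0003 -0.0005 -0.      0.0003 -0.0009 -0.      0.0006
  0.0001]
pad scene [0.56006186 0.01319346 0.004     ] [0.56081061 0.01234635 0.00506554]
proj pad to scene (np.float64(341.453841284206), np.float64(221.90219108157413))
```

View pics/padscene.png

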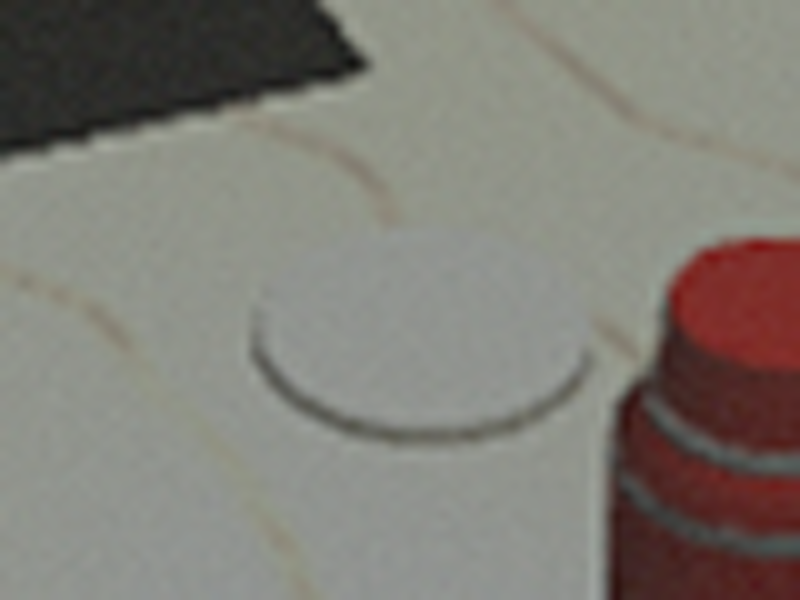

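View pics/jartop.png

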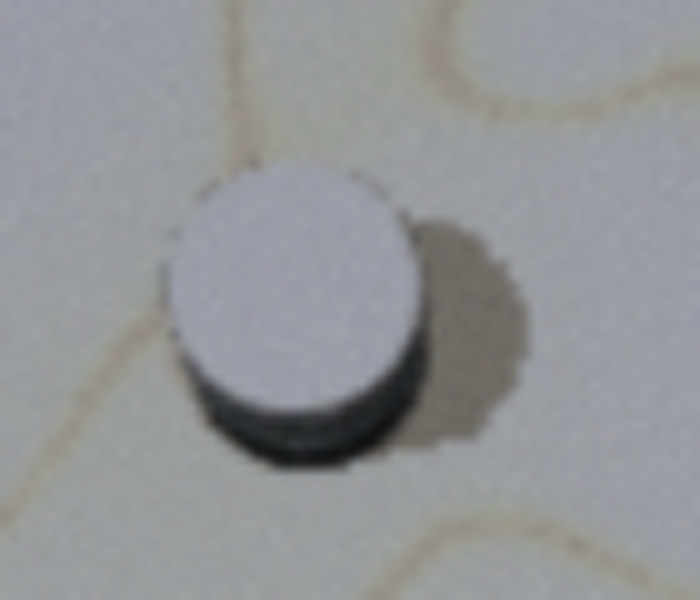

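Checks against the known sizes:
- The board, mat, discs and cap tops agree with the given sizes to 1–3 mm.
- The discs are 160.3 mm apart, against 160 expected.
- The two cameras' pad estimates agree to about 1–2 mm.

I'll take a closer look with the wrist camera on the way to the board.

```bash
cat >> h.py <<'E'
def down(psi_deg):
    # tool z down, tool y (jaws) at psi
    a=np.radians(psi_deg); y=np.array([np.cos(a),np.sin(a),0]); z=np.array([0,0,-1.]); x=np.cross(y,z)
    q=R.from_matrix(np.column_stack([x,y,z])).as_quat(); return np.array([q[3],q[0],q[1],q[2]])
def st():
    s=env.get_state(); return f"t={s['time']:.1f} tcp={np.round(s['tcp_pos'],4)} op={s['opening']:.4f} F={np.round(s['force'],1)} q7={s['qpos'][6]:.2f}"
E
python3 - <<'E'
from h import *
c=calibration('wrist'); r,t=RT(c); s=env.get_state(); print(c['fx'],'cam at',-r.T@t,'fwd',r[2],'right',r[0]); print(s['tcp_pos'],'toolx', R.from_quat(np.roll(s['orientation'],-1)).as_matrix().round(2).tolist())
env.reach([.53,.245,.36],down(30)); print(st())
c=calibration('wrist');np.save('wc1.npy',c,allow_pickle=True)
p,d=camera('wrist'); cv2.imwrite('pics/w1.png',p);np.save('w1d.npy',d)
r,t=RT(c);print('cam at',-r.T@t,'fwd',r[2])
E
```

```text
324.32777925776975 cam at [0.15977162 0.65873815 0.37353709] fwd [ 0.24567134 -0.08827245 -0.96532563] right [ 0.32641917  0.94521914 -0.00336153]
[0.22041232 0.63763121 0.30315719] toolx [[-0.95, 0.33, -0.0], [0.33, 0.95, -0.0], [-0.0, -0.0, -1.0]]
t=2.0 tcp=[0.5293 0.2469 0.3597] op=0.0856 F=[-0.9  0.5  0.3] q7=0.09
cam at [0.49786105 0.30336048 0.43009595] fwd [ 0.12993633 -0.22711334 -0.96516117]
```

View pics/w1.png

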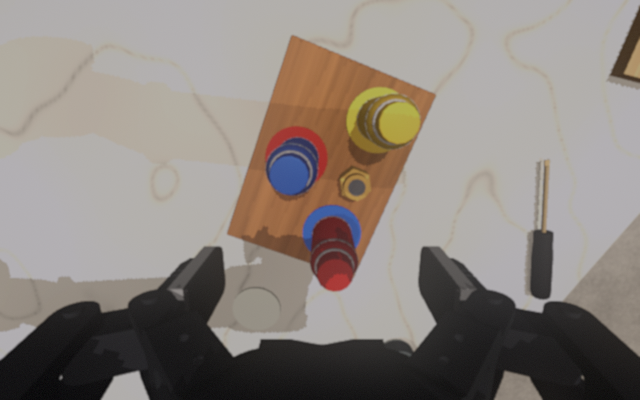

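The wrist view shows everything: board, discs, cans, the fitting at about (355,185) and the pad at about (257,309). I'll enlarge these.

```bash
python3 - <<'E'
from h import *
print(st())
p=cv2.imread('pics/w1.png')
crop(p,220,30,440,300,2.2,'w1board.png')
crop(p,320,150,390,215,10,'w1fit.png')
crop(p,220,270,310,345,8,'w1pad.png')
crop(p,240,110,340,220,5,'w1red.png')
E
```

```text
t=2.0 tcp=[0.5293 0.2468 0.3596] op=0.0852 F=[ 0.3 -0.1  0.9] q7=0.09
```

View pics/w1fit.png

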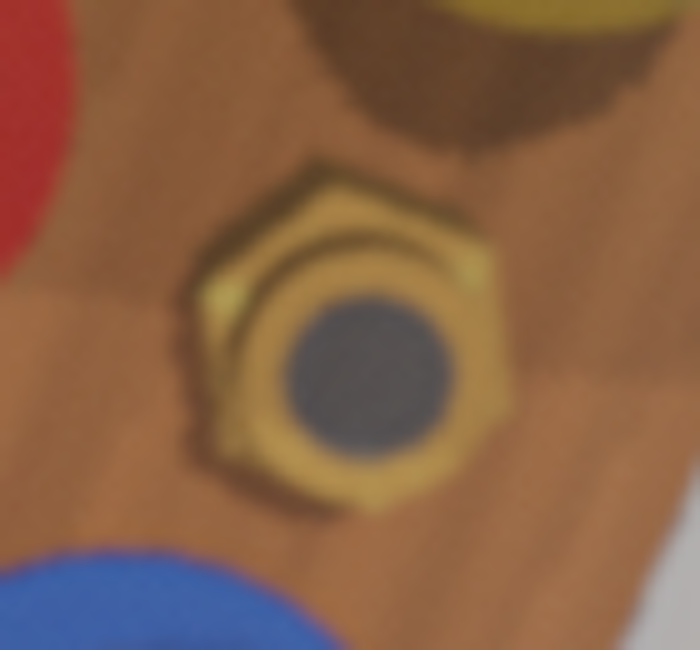

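View pics/w1pad.png

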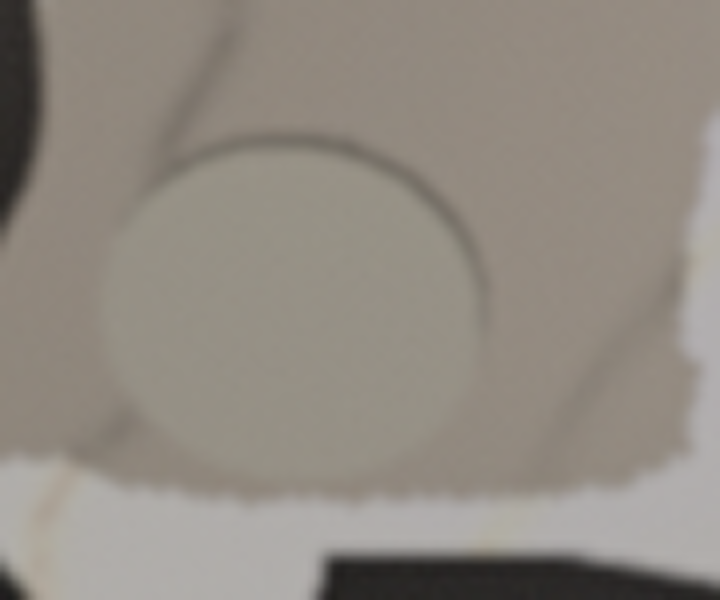

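View pics/w1board.png

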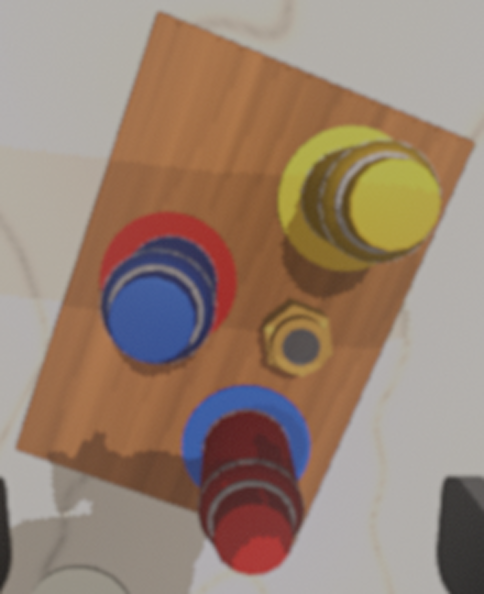

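```bash
python3 - <<'E'
from h import *
from scipy.optimize import least_squares
c=np.load('wc1.npy',allow_pickle=True).item()
ct=calibration('top'); cs=calibration('scene')
U=lambda X,Y,s,x0,y0:((X+.5)/s-.5+x0,(Y+.5)/s-.5+y0)
hole=ray(c,*U(370,377,10,320,150),.052);print('hole',hole[:2])
hv=[(335,180),(495,250),(510,410),(372,515),(218,445),(203,290)]
H=np.array([ray(c,*U(x,y,10,320,150),.038)[:2] for x,y in hv])
f=lambda q:(H-(q[:2]+q[3]*np.stack([np.cos(q[2]-np.arange(6)*np.pi/3),np.sin(q[2]-np.arange(6)*np.pi/3)],1))).ravel()
a0=np.arctan2(*(H[0]-H.mean(0))[::-1]); 
for sg in(1,-1):
    f=lambda q:(H-(q[:2]+q[3]*np.stack([np.cos(q[2]+sg*np.arange(6)*np.pi/3),np.sin(q[2]+sg*np.arange(6)*np.pi/3)],1))).ravel()
    s=least_squares(f,[*H.mean(0),a0,.02]);print(sg,s.x[:2],'vertex ang',np.degrees(s.x[2])%60,'flat normals',(np.degrees(s.x[2])+30)%60,'R',s.x[3],'cost',np.abs(s.fun).max())
def ext(c,ctr,r,z):
    th=np.linspace(0,2*np.pi,200); P=np.array([proj(c,[ctr[0]+r*np.cos(t),ctr[1]+r*np.sin(t),z]) for t in th]); return P[:,0].min(),P[:,0].max(),P[:,1].min(),P[:,1].max()
def fit(c,ob,r,z,g):
    i=[k for k in range(4) if ob[k] is not None]; o=np.array([ob[k] for k in i])
    s=least_squares(lambda q:np.array(ext(c,q,r,z))[i]-o,g,diff_step=1e-3);return s.x.round(4),s.fun.round(2)
X=lambda v,s,o: None if v is None else (v+.5)/s-.5+o
B=lambda l,r,t,b,s,x0,y0:(X(l,s,x0),X(r,s,x0),X(t,s,y0),X(b,s,y0))
print('pad wrist',fit(c,B(103,483,145,483,8,220,270),.036,.004,[.557,.006]))
print('pad scene',fit(cs,B(256,593,228,432,10,300,190),.036,.004,[.557,.006]))
print('red w',fit(c,B(99,237,211,None,2.2,220,30),.04,.015,[.499,.236]))
print('yel w',fit(c,B(278,None,125,272,2.2,220,30),.04,.015,[.565,.329]))
print('blu w',fit(c,B(182,311,385,None,2.2,220,30),.04,.015,[.59,.171]))
print('red t',fit(ct,B(None,373,278,418,4,130,170),.04,.015,[.499,.236]))
print('yel t',fit(ct,B(None,212,164,304,4,130,170),.04,.015,[.565,.329]))
print('blu t',fit(ct,B(None,488,117,258,4,130,170),.04,.015,[.59,.171]))
for n,x,y in[('Y',395,204),('B',153,318)]: print(n,ray(c,*U(x,y,2.2,220,30),.130)[:2])
E
```

```text
hole [0.57896151 0.24642568]
1 [0.57855872 0.24638972] vertex ang 14.572904372897213 flat normals 44.57290437289721 R 2.884075090838159e-05 cost 0.020719719410552395
-1 [0.57855872 0.24638972] vertex ang 7.68469761934027 flat normals 37.684697619340284 R 0.02100753210229654 cost 0.0006201696081610253
pad wrist (array([0.5584, 0.0033]), array([-0.24,  0.24,  0.15, -0.16]))
pad scene (array([0.5569, 0.0059]), array([ 0.03, -0.03,  0.04, -0.03]))
red w (array([0.4992, 0.2351]), array([ 0.19, -0.19, -0.01]))
yel w (array([0.5653, 0.3268]), array([ 0.  ,  0.4 , -0.44]))
blu w (array([0.5914, 0.1694]), array([ 0.04, -0.04, -0.  ]))
red t (array([0.4991, 0.2357]), array([ 0. , -0.1,  0.1]))
yel t (array([0.5646, 0.3285]), array([-0.  ,  0.04, -0.04]))
blu t (array([0.5904, 0.1702]), array([-0.  ,  0.22, -0.22]))
Y [0.56383626 0.32859308]
B [0.50093856 0.2369754 ]
```

The measurements agree to about 1–2 mm. From them I'm using:
- **Fitting:** F = (0.578, 0.248), with flat normals at 37.7°.
- **Pad:** (0.5575, 0.0045).

I'll start with the red can.

```bash
cat >> h.py <<'E'
DISC={'red':(.4992,.2355),'yellow':(.5654,.3273),'blue':(.5910,.1693)}
START={'red':(.5911,.1692),'blue':(.4996,.2360),'yellow':(.5646,.3277)}
FIT=(.5784,.2475); PAD=(.5575,.0045)
a=np.radians(-7.5); MX=np.array([np.cos(a),np.sin(a)]); MY=np.array([-np.sin(a),np.cos(a)]); MC=np.array([.5595,-.2394])
SLOT={'red':MC-.09*MY,'blue':MC,'yellow':MC+.09*MY}
HI=.29
def over(xy,psi,z=HI): env.reach([*xy,z],down(psi))
def pick(xy,psi,zt,hi=HI,op=.080,f=45):
    env.grip(op); over(xy,psi,hi); print('over',st())
    env.movel([*xy,zt],.2,rot=down(psi)); print('at',st())
    env.grip(.0,f); print('gripped',st())
    env.movel([*xy,hi],.2); print('lifted',st())
def place(xy,psi,zt,hi=HI,op=.078):
    over(xy,psi,hi)
    env.movel([*xy,zt+.012],.2,rot=down(psi)); print('near',st())
    h=env.movel([*xy,zt-.002],.03,stop_force=6); print('down',h,st())
    env.grip(op); 
    env.movel([*xy,hi],.25); print('off',st())
def pic(n,name):
    c=calibration(n); p,d=camera(n); cv2.imwrite('pics/'+name+'.png',p); np.save(name+'_d.npy',d); np.save(name+'_c.npy',c,allow_pickle=True); return p,d,c
E
python3 - <<'E'
from h import *
pick(START['red'],9.2,.136)
pic('scene','s1')
E
```

```text
over t=2.8 tcp=[0.5913 0.1684 0.2893] op=0.0802 F=[0.3 1.  0.4] q7=-0.03
at t=3.7 tcp=[0.5919 0.1698 0.1374] op=0.0800 F=[ 0.1 -0.  -0.1] q7=0.05
gripped t=4.1 tcp=[0.5916 0.1694 0.1376] op=0.0530 F=[-2.6 -0.4  6.3] q7=0.05
lifted t=5.0 tcp=[0.5903 0.1691 0.2887] op=0.0528 F=[ 0.3  0.  -2.3] q7=-0.03
```

View pics/s1.png

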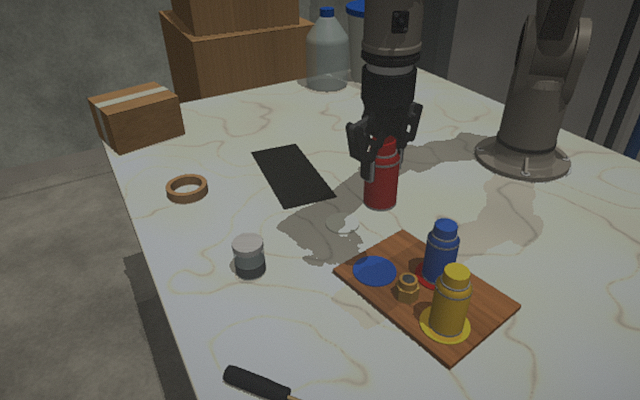

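The red can is in the gripper and hanging upright (opening 53 mm, 54 expected). Next I'll place it on the far slot of the mat.

```bash
python3 - <<'E'
from h import *
place(SLOT['red'],-7.5,.1264)
pic('scene','s2'); pic('wrist','w2')
E
```

```text
near t=7.8 tcp=[ 0.5485 -0.3291  0.1396] op=0.0530 F=[-0.5 -0.5 -1.7] q7=0.76
down True t=8.2 tcp=[ 0.5478 -0.3287  0.1264] op=0.0528 F=[-0.7  0.4  4.4] q7=0.77
off t=9.4 tcp=[ 0.5473 -0.3279  0.2886] op=0.0780 F=[0.2 0.2 0.3] q7=0.65
```

View pics/s2.png

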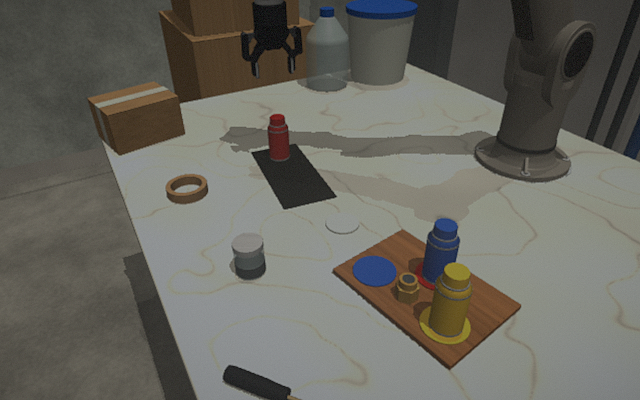

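View pics/w2.png

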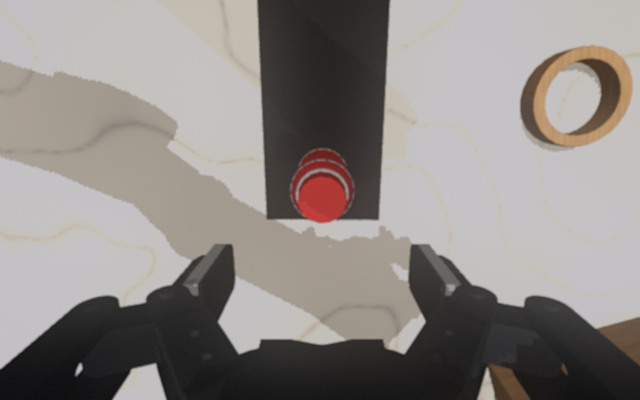

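The red can stands upright on the mat. Blue is next, then yellow.

```bash
python3 - <<'E'
from h import *
pick(START['blue'],54,.136)
assert .048<env.get_state()['opening']<.058
place(SLOT['blue'],-7.5,.1264)
pic('scene','s3')
E
```

```text
over t=11.8 tcp=[0.5003 0.2347 0.2901] op=0.0800 F=[-1.3 -1.  -0.1] q7=0.58
at t=12.7 tcp=[0.5004 0.236  0.1368] op=0.0800 F=[ 0.3  0.1 -1.2] q7=0.70
gripped t=13.0 tcp=[0.5002 0.2362 0.1374] op=0.0526 F=[-1.8 -1.5  5.7] q7=0.70
lifted t=14.0 tcp=[0.4988 0.2358 0.2889] op=0.0526 F=[-0.1  0.1 -2.2] q7=0.58
near t=16.6 tcp=[ 0.5601 -0.2398  0.1395] op=0.0528 F=[ 1.2 -0.2 -0.6] q7=0.83
down True t=17.1 tcp=[ 0.5598 -0.2393  0.1264] op=0.0529 F=[-1.3  0.6  6. ] q7=0.84
off t=18.2 tcp=[ 0.559  -0.2387  0.2887] op=0.0776 F=[-0.3  0.2 -0.4] q7=0.70
```

View pics/s3.png

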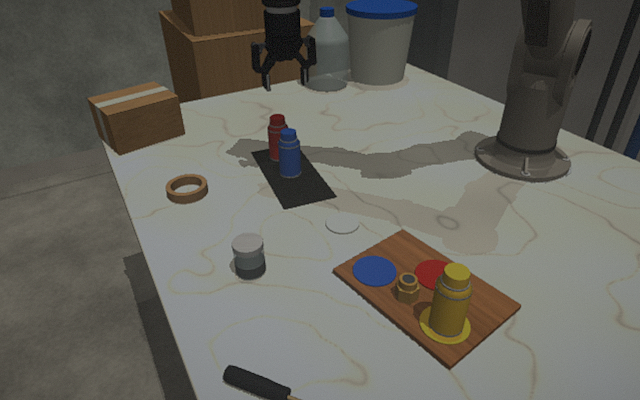

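Red (278,140) and blue (289,155) both stand on the mat. Yellow next.

```bash
python3 - <<'E'
from h import *
pick(START['yellow'],9.2,.136)
assert .048<env.get_state()['opening']<.058
place(SLOT['yellow'],-7.5,.1264)
# look at board / fitting from above, on the robot side
over((.55,.16),37.7-0,.33)
print(st()); pic('wrist','w4');pic('top','t4'); pic('scene','s4')
E
```

```text
over t=20.6 tcp=[0.5653 0.3259 0.2903] op=0.0800 F=[-0.1  0.3 -0.5] q7=0.07
at t=21.5 tcp=[0.5655 0.3276 0.1372] op=0.0801 F=[ 0.1 -0.1  0.9] q7=0.18
gripped t=21.8 tcp=[0.5649 0.328  0.1375] op=0.0524 F=[-2.4 -1.3  5.6] q7=0.18
lifted t=22.8 tcp=[0.5638 0.3277 0.2887] op=0.0532 F=[-0.3 -0.1 -1.9] q7=0.07
near t=25.4 tcp=[ 0.572  -0.1505  0.1394] op=0.0525 F=[ 0.8  0.9 -1.2] q7=0.69
down True t=25.8 tcp=[ 0.5711 -0.1501  0.1261] op=0.0530 F=[-0.7  1.4  5.6] q7=0.70
off t=27.0 tcp=[ 0.5707 -0.1495  0.2888] op=0.0782 F=[ 0.2  0.3 -1.1] q7=0.54
t=28.2 tcp=[0.5502 0.1581 0.3298] op=0.0776 F=[-0.1  0.4 -0.4] q7=0.66
```

View pics/w4.png

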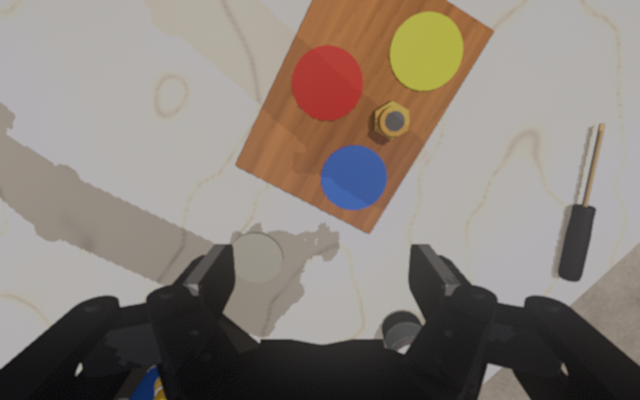

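View pics/s4.png

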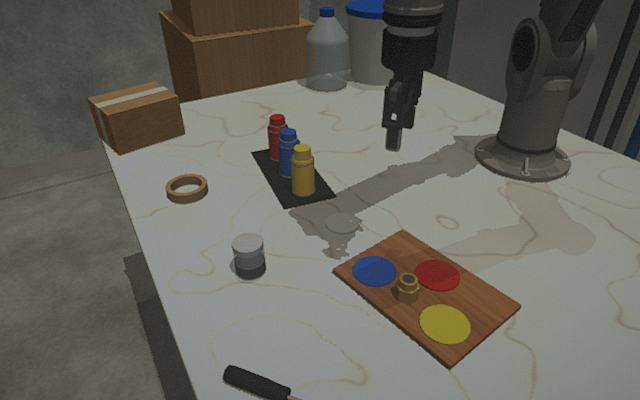

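View pics/t4.png

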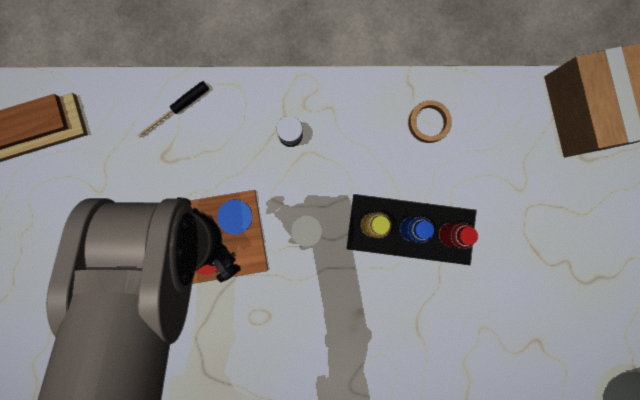

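All three cans are upright in a row on the mat. The discs are bare now, so I'll re-measure them, the fitting and the pad, segmenting by colour.

```bash
python3 - <<'E'
from h import *
from scipy.optimize import least_squares
def cen(p,hr,box):
    hsv=cv2.cvtColor(p,cv2.COLOR_BGR2HSV); m=np.zeros(p.shape[:2],np.uint8)
    for lo,hi in hr: m|=cv2.inRange(hsv,(lo,130,60),(hi,255,255))
    x0,y0,x1,y1=box; k=np.zeros_like(m);k[y0:y1,x0:x1]=m[y0:y1,x0:x1]
    n,l,s,c=cv2.connectedComponentsWithStats(k); i=1+np.argmax(s[1:,4]); 
    cnt=max(cv2.findContours((l==i).astype(np.uint8),0,1)[0],key=len); e=cv2.fitEllipse(cv2.convexHull(cnt))
    return e
for n,boxes in(('w4',dict(red=(285,40,365,125),yellow=(385,5,470,95),blue=(315,140,392,215))),('s4',dict(red=(410,255,465,293),yellow=(415,300,475,348),blue=(345,250,400,288)))):
    p=cv2.imread(f'pics/{n}.png'); c=np.load(n+'_c.npy',allow_pickle=True).item()
    for k,hr in dict(red=[(0,5),(174,180)],yellow=[(24,38)],blue=[(100,125)]).items():
        e=cen(p,hr,boxes[k]); g=ray(c,*e[0],.015)
        print(n,k,np.round(e[0],1),np.round(e[1],1),g[:2].round(4),DISC[k])
p=cv2.imread('pics/w4.png'); crop(p,360,85,430,155,10,'w4fit.png'); crop(p,220,220,300,295,9,'w4pad.png')
E
```

```text
w4 red [326.8  82.6] [70.3 74.5] [0.4985 0.2358] (0.4992, 0.2355)
w4 yellow [425.8  50.9] [71.9 80.7] [0.5643 0.3278] (0.5654, 0.3273)
w4 blue [353.4 177.2] [62.  64.1] [0.5902 0.1699] (0.591, 0.1693)
s4 red [437.1 275. ] [30.2 45.3] [0.499  0.2386] (0.4992, 0.2355)
s4 yellow [444.5 324.1] [37.3 52.3] [0.5648 0.3304] (0.5654, 0.3273)
s4 blue [374.2 270.7] [29.7 43. ] [0.5911 0.1728] (0.591, 0.1693)
```

View pics/w4fit.png

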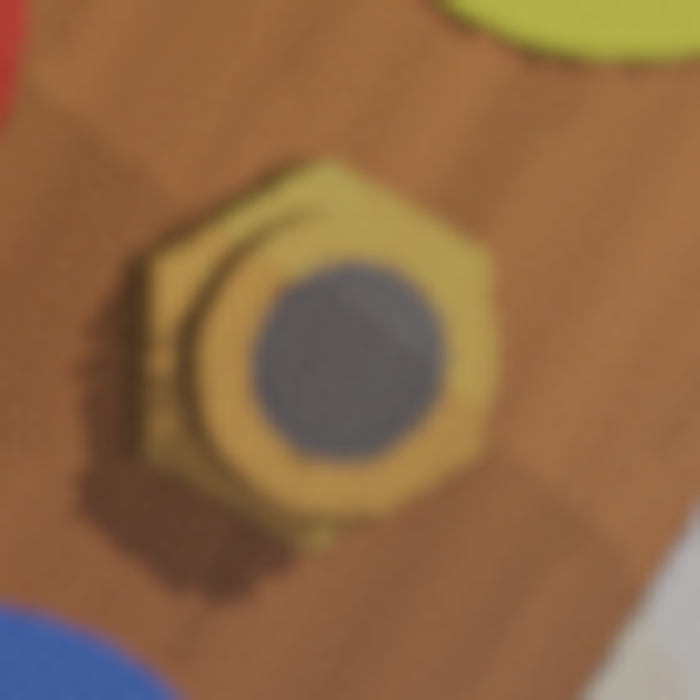

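View pics/w4pad.png

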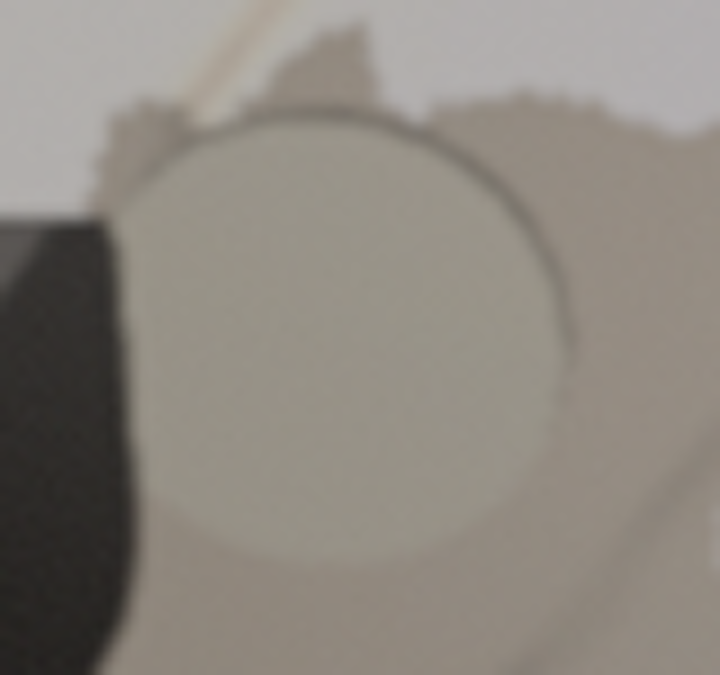

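```bash
python3 - <<'E'
from h import *
from scipy.optimize import least_squares
c=np.load('w4_c.npy',allow_pickle=True).item()
U=lambda X,Y,s,x0,y0:((X+.5)/s-.5+x0,(Y+.5)/s-.5+y0)
print('hole',ray(c,*U(350,360,10,360,85),.052)[:2])
hv=[(330,158),(493,250),(490,450),(320,545),(148,455),(152,262)]
H=np.array([ray(c,*U(x,y,10,360,85),.038)[:2] for x,y in hv])
f=lambda q:(H-(q[:2]+q[3]*np.stack([np.cos(q[2]-np.arange(6)*np.pi/3),np.sin(q[2]-np.arange(6)*np.pi/3)],1))).ravel()
a0=np.arctan2(*(H[0]-H.mean(0))[::-1]); s=least_squares(f,[*H.mean(0),a0,.02]);print(s.x[:2],'flatn',(np.degrees(s.x[2])+30)%60,s.x[3],np.abs(s.fun).max())
def ext(ctr,r,z):
    th=np.linspace(0,2*np.pi,200); P=np.array([proj(c,[ctr[0]+r*np.cos(t),ctr[1]+r*np.sin(t),z]) for t in th]); return P[:,0].max(),P[:,1].min(),P[:,1].max()
o=np.array([(565+.5)/9-.5+220,(122+.5)/9-.5+220,(563+.5)/9-.5+220])
s=least_squares(lambda q:np.array(ext(q,.036,.004))-o,[.557,.004],diff_step=1e-3);print('pad',s.x,s.fun)
# also pad via top view t4 (shadowed)
p=cv2.imread('pics/t4.png');crop(p,280,205,335,260,12,'t4pad.png')
E
```

```text
hole [0.57877289 0.24679401]
[0.57870781 0.2468438 ] flatn 39.168717008694614 0.020972082467619294 0.0006645327808867396
pad [0.55809397 0.00340999] [-8.78600574e-05 -1.98526873e-01  2.16659818e-01]
```

View pics/t4pad.png

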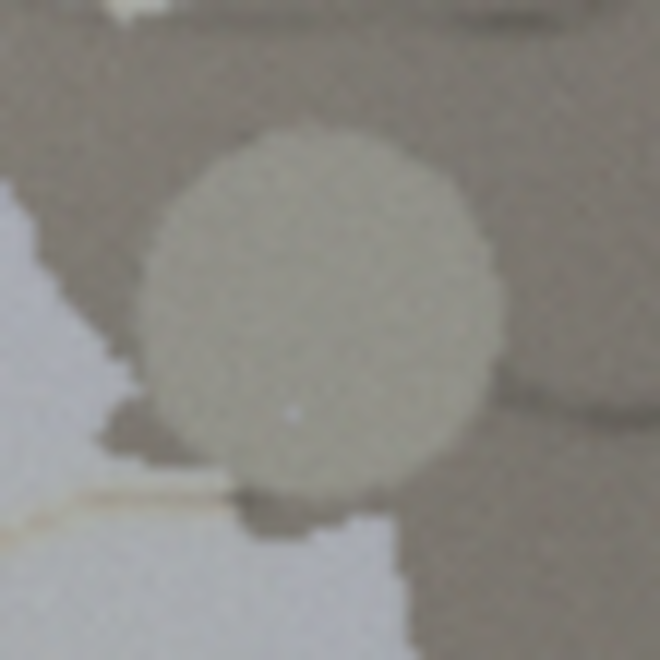

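```bash
python3 - <<'E'
from h import *
ct=calibration('top'); print('pad top',ray(ct,(320.5)/12-.5+280,312.5/12-.5+205,.004))
F=(.5785,.2469)
env.grip(.053); over(F,38.5,.2); print(st())
h=env.movel([*F,.087],.12,rot=down(38.5),stop_force=15); print(h,st())
s0=env.get_state()
env.grip(0,60); print(st()); 
env.movel([*F,.2],.15); print(st())
pic('scene','s5')
E
```

```text
pad top [0.55711466 0.00489721 0.004     ]
t=29.4 tcp=[0.5792 0.2456 0.201 ] op=0.0529 F=[-0.2 -1.1  0.7] q7=0.69
False t=30.5 tcp=[0.5791 0.247  0.0878] op=0.0530 F=[0.6 0.4 0. ] q7=0.78
t=30.8 tcp=[0.5791 0.247  0.0881] op=0.0346 F=[-1.   0.7  5.6] q7=0.78
t=31.7 tcp=[0.5778 0.247  0.199 ] op=0.0347 F=[-0.1 -0.6 -2. ] q7=0.69
```

View pics/s5.png

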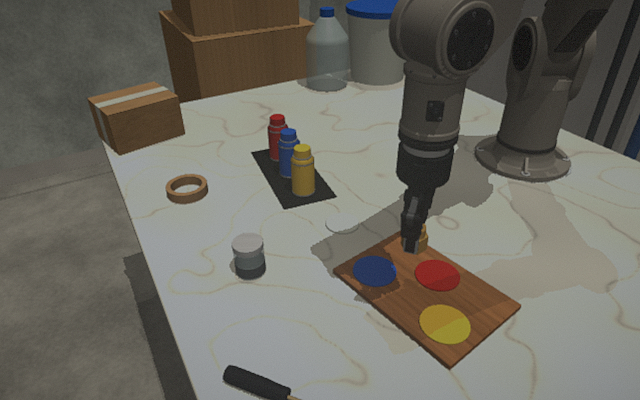

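The fitting is held across its flats: the opening reads 34.6 mm, with the same −1.3 mm bias as on the cans. Now placing it on the pad.

```bash
python3 - <<'E'
from h import *
P=(.5575,.0043)
over(P,15,.2); env.movel([*P,.092],.15,rot=down(15)); print(st())
h=env.movel([*P,.0765],.02,stop_force=5); print(h,st())
env.grip(.055); env.movel([*P,.2],.15); print(st())
over((.52,-.06),0,.3); print(st())
pic('wrist','w6'); pic('top','t6'); pic('scene','s6')
p=cv2.imread('pics/t6.png');crop(p,280,205,335,260,10,'t6pad.png')
p=cv2.imread('pics/s6.png');crop(p,310,190,380,250,10,'s6pad.png')
E
```

```text
t=33.6 tcp=[0.5581 0.0043 0.0926] op=0.0350 F=[ 0.3  0.3 -2.3] q7=0.86
True t=34.2 tcp=[0.5575 0.0044 0.08  ] op=0.0348 F=[-0.5 -0.1  6.3] q7=0.88
t=35.5 tcp=[0.557  0.0046 0.1992] op=0.0553 F=[-1.   0.2 -0.2] q7=0.74
t=36.0 tcp=[ 0.5199 -0.0595  0.2994] op=0.0550 F=[-0.1  1.3 -0.5] q7=0.52
```

View pics/w6.png

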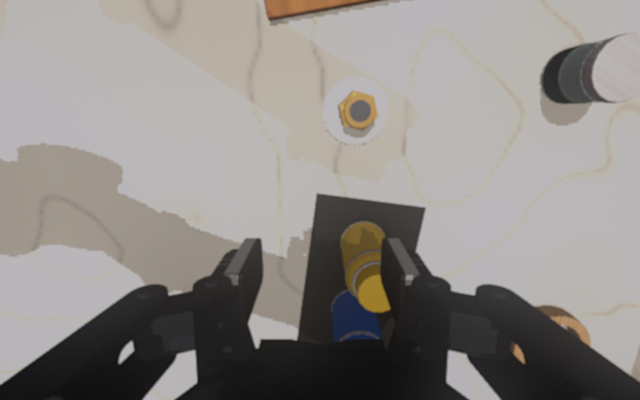

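View pics/t6pad.png

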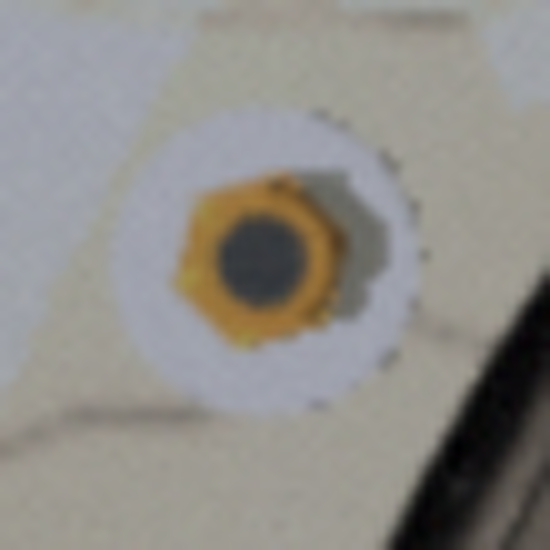

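View pics/s6pad.png

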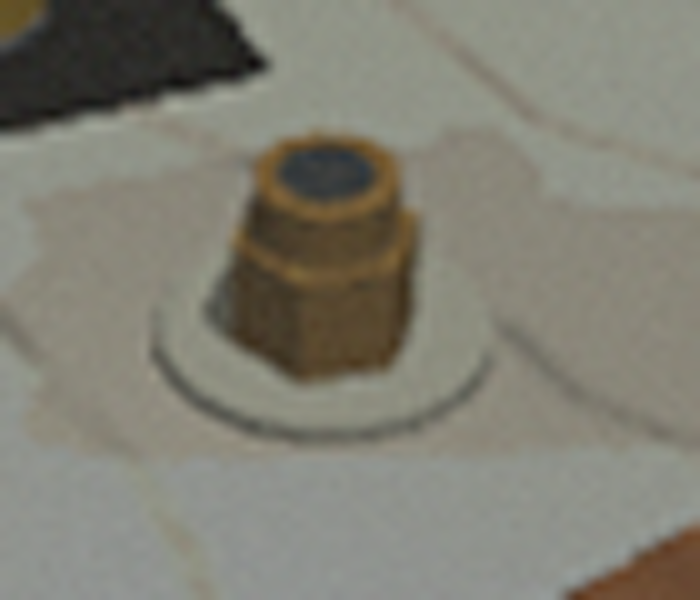

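```bash
python3 - <<'E'
from h import *
c=calibration('top')
u=lambda X,o:(X+.5)/10-.5+o
print('hole',ray(c,u(262,280),u(258,205),.044)[:2],'pad',ray(c,u(266,280),u(259,205),.004)[:2])
p=cv2.imread('pics/w6.png');crop(p,315,70,395,150,9,'w6pad.png')
E
```

```text
hole [0.55815523 0.00564455] pad [0.55732769 0.00503165]
```

View pics/w6pad.png

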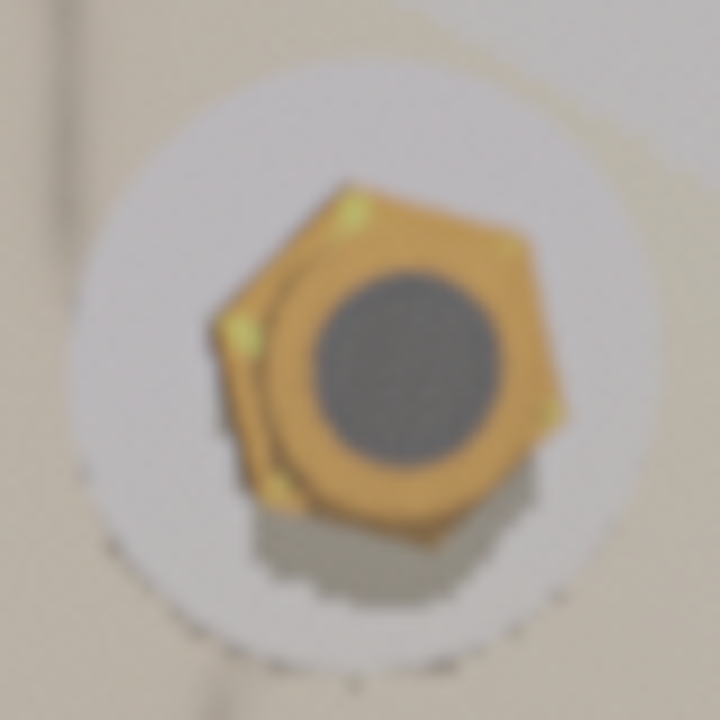

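```bash
python3 - <<'E'
from h import *
c=np.load('w6_c.npy',allow_pickle=True).item()
u=lambda X,o:(X+.5)/9-.5+o
print('hole',ray(c,u(407,315),u(368,70),.044)[:2],'pad',ray(c,u(366,315),u(365,70),.004)[:2])
# cans on mat, cap tops, top view
p=cv2.imread('pics/t6.png');crop(p,340,185,490,275,5,'t6mat.png')
E
```

```text
hole [0.55845567 0.00479904] pad [0.55801461 0.00500553]
```

View pics/t6mat.png

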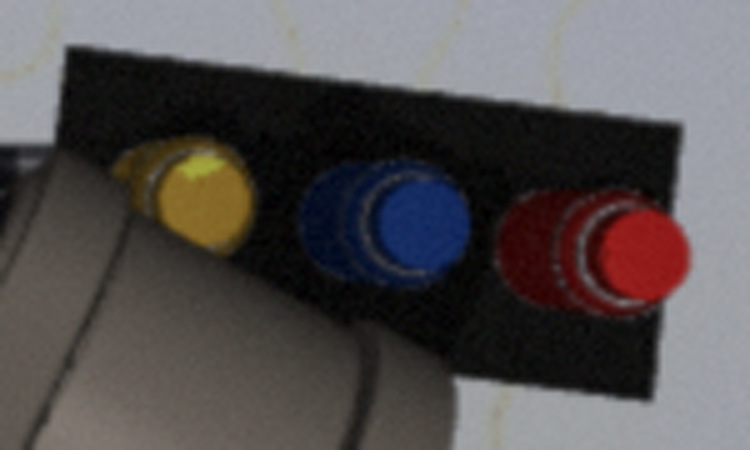

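The fitting is within about 1 mm of the pad centre in both the top and wrist views. Next I'll check the cap centres on the mat, then put yellow back.

```bash
sed -i "s/^DISC=.*/DISC={'red':(.4989,.2357),'yellow':(.5650,.3276),'blue':(.5907,.1698)}/" h.py; python3 - <<'E'
from h import *
c=calibration('top')
for n,x,y in[('yellow',206,202),('blue',424,224),('red',643,256)]: print(n,ray(c,(x+.5)/5-.5+340,(y+.5)/5-.5+185,.119)[:2].round(4),SLOT[n].round(4))
pick(SLOT['yellow'],-7.5,.125)
assert .048<env.get_state()['opening']<.058
place(DISC['yellow'],9.2,.1374)
over((.52,.2),30,.32); pic('wrist','w7'); pic('scene','s7')
E
```

```text
yellow [ 0.5694 -0.1486] [ 0.5712 -0.1502]
blue [ 0.5599 -0.2376] [ 0.5595 -0.2394]
red [ 0.5464 -0.3269] [ 0.5478 -0.3286]
over t=37.0 tcp=[ 0.5711 -0.1513  0.2897] op=0.0803 F=[0.6 0.1 0.1] q7=0.57
at t=38.0 tcp=[ 0.5719 -0.1502  0.1261] op=0.0799 F=[-0.7 -0.2  0.8] q7=0.73
gripped t=38.4 tcp=[ 0.5715 -0.1504  0.1263] op=0.0527 F=[-2.3  0.6  6.8] q7=0.73
lifted t=39.4 tcp=[ 0.5707 -0.1496  0.2888] op=0.0529 F=[-0.5  0.4 -1.7] q7=0.57
near t=42.0 tcp=[0.566  0.3274 0.1506] op=0.0529 F=[ 0.1 -0.1 -1.6] q7=0.18
down True t=42.4 tcp=[0.5649 0.3278 0.1371] op=0.0527 F=[-1.6 -0.3  5.8] q7=0.19
off t=43.5 tcp=[0.5642 0.3277 0.2886] op=0.0777 F=[-0.6  0.1 -0.7] q7=0.07
```

View pics/w7.png

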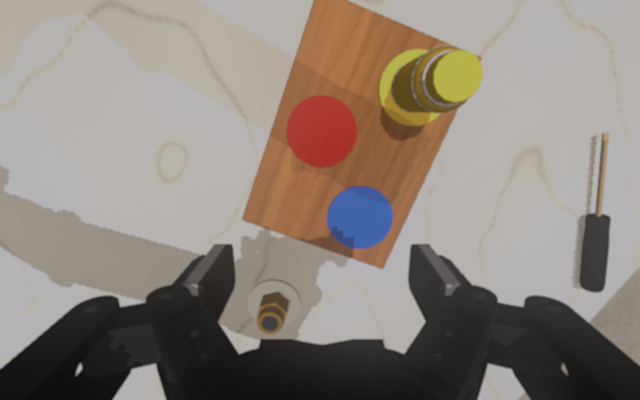

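View pics/s7.png

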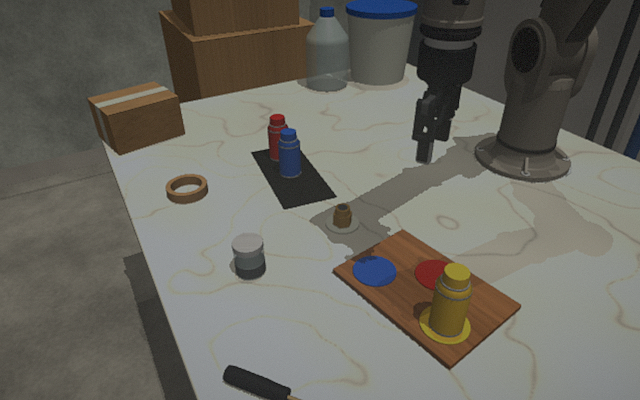

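Yellow is back on the yellow disc. Now blue goes to the blue disc and red to the red disc.

```bash
python3 - <<'E'
from h import *
pick(SLOT['blue'],-7.5,.125)
assert .048<env.get_state()['opening']<.058
place(DISC['blue'],9.2,.1374)
pick(SLOT['red'],-7.5,.125)
assert .048<env.get_state()['opening']<.058
place(DISC['red'],54,.1374)
over((.52,.2),30,.34); pic('wrist','w8')
over((.42,-.18),-20,.36); pic('top','t8'); pic('scene','s8'); print(st())
p=cv2.imread('pics/t8.png');crop(p,130,170,330,300,4,'t8c.png')
p=cv2.imread('pics/w8.png');crop(p,230,0,500,340,1.75,'w8c.png')
E
```

```text
over t=46.1 tcp=[ 0.5603 -0.2379  0.2898] op=0.0801 F=[ 0.7 -0.4  0.1] q7=0.62
at t=47.1 tcp=[ 0.5602 -0.2398  0.1261] op=0.0804 F=[ 0.9 -0.3  0.2] q7=0.76
gripped t=47.4 tcp=[ 0.56   -0.2397  0.1263] op=0.0523 F=[-2.   0.8  6.2] q7=0.76
lifted t=48.4 tcp=[ 0.559  -0.2388  0.2888] op=0.0527 F=[-0.5 -0.5 -1.7] q7=0.62
near t=50.8 tcp=[0.5916 0.1693 0.1505] op=0.0523 F=[-0.5  0.5 -0.9] q7=0.34
down True t=51.2 tcp=[0.5907 0.17   0.1372] op=0.0531 F=[-0.1  0.4  5.2] q7=0.35
off t=52.4 tcp=[0.5899 0.17   0.2887] op=0.0781 F=[-0.1 -0.3 -0.2] q7=0.22
over t=54.4 tcp=[ 0.5488 -0.3271  0.2897] op=0.0796 F=[ 0.2  0.7 -0.5] q7=0.81
at t=55.4 tcp=[ 0.5483 -0.3292  0.1262] op=0.0798 F=[-0.1  0.1 -0.3] q7=0.94
gripped t=55.7 tcp=[ 0.548  -0.3291  0.1265] op=0.0527 F=[-1.6  0.4  4.7] q7=0.94
lifted t=56.7 tcp=[ 0.5474 -0.3279  0.2887] op=0.0523 F=[ 0.3 -0.2 -2.8] q7=0.81
near t=59.6 tcp=[0.4998 0.2356 0.1503] op=0.0527 F=[-0.4  0.2 -1.9] q7=0.91
down True t=60.0 tcp=[0.499  0.2358 0.1372] op=0.0523 F=[-0.4 -0.8  5.6] q7=0.92
off t=61.2 tcp=[0.4981 0.2357 0.2889] op=0.0783 F=[-0.5  0.7 -0.6] q7=0.75
t=63.2 tcp=[ 0.4209 -0.1787  0.3601] op=0.0779 F=[-0.5  0.1 -0.1] q7=0.04
```

View pics/t8c.png

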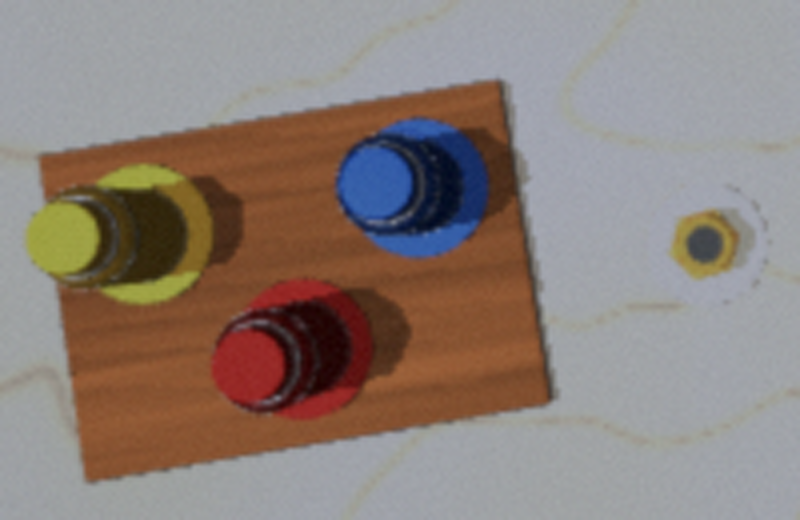

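View pics/w8.png

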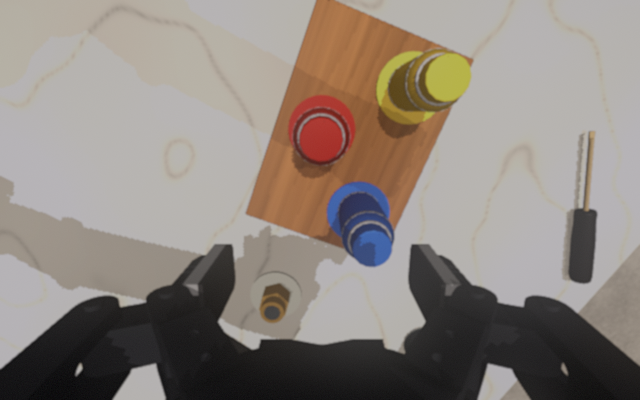

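View pics/s8.png

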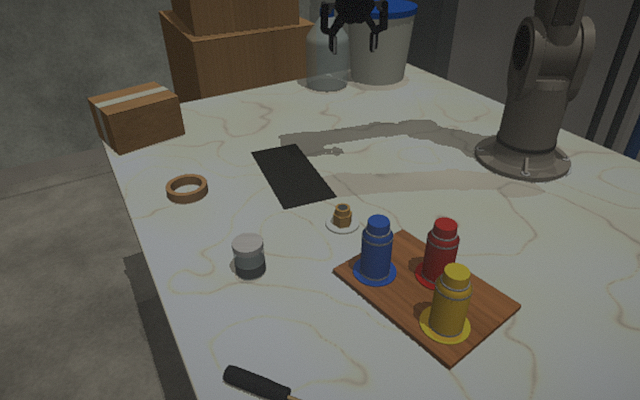

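```bash
python3 - <<'E'
from h import *
c=calibration('top'); w=np.load('w8_c.npy',allow_pickle=True).item()
T={'yellow':(64,240),'blue':(376,181),'red':(249,367)}; p=cv2.imread('pics/w8.png')
W={'yellow':(447,77),'blue':(372,247),'red':(322,140)}
for n in T:
    a=ray(c,(T[n][0]+.5)/4-.5+130,(T[n][1]+.5)/4-.5+170,.130)[:2]; b=ray(w,*W[n],.130)[:2]
    print(n,'top off mm',((a-DISC[n])*1e3).round(1),'wrist off mm',((b-DISC[n])*1e3).round(1))
j0=cv2.imread('pics/top0.png')[100:160,260:330].astype(int); j1=cv2.imread('pics/t8.png')[100:160,260:330].astype(int); print('jar diff',np.abs(j0-j1).mean())
E
```

```text
yellow top off mm [-2.4  0.5] wrist off mm [-1.8  0.6]
blue top off mm [0.8 1.1] wrist off mm [-0.3  2.3]
red top off mm [-0.5 -1.6] wrist off mm [ 2.  -1.7]
jar diff 6.4842063492063495
```

```bash
python3 - <<'E'
from h import *
g=lambda f:cv2.cvtColor(cv2.imread(f),cv2.COLOR_BGR2GRAY)
a,b=g('pics/top0.png'),g('pics/t8.png')
t=a[108:150,270:315]; r=cv2.matchTemplate(b[98:160,260:325],t,cv2.TM_CCOEFF_NORMED); print(cv2.minMaxLoc(r))
a,b=g('pics/scene0.png'),g('pics/s8.png')
t=a[228:285,225:272]; r=cv2.matchTemplate(b[218:295,215:282],t,cv2.TM_CCOEFF_NORMED); print(cv2.minMaxLoc(r))
job.job_done(); print(st())
E
```

```text
(-0.15893125534057617, 0.9977575540542603, (20, 20), (10, 10))
(0.18947243690490723, 0.9980410933494568, (20, 20), (10, 10))
the job is handed in; nothing more can be done
the job is handed in; nothing more can be done
```

The job is done and handed in at about 63 s on the robot's clock, under the 144 s limit. I moved all three cans to the mat, then fetched the fitting and stood it on the white pad. After that I put each can back on the disc of its own colour. The gripper was open and clear of everything at the end.

Last checks:
- **Fitting:** it stands upright about 1 mm from the pad centre in both the top and wrist pictures.
- **Cans:** cap centres are about 1–2.7 mm from their disc centres. The top and wrist views agree with each other to within 2.5 mm, which is close to the measuring accuracy. All three look upright in the final scene picture.
- **Jar:** it matches its starting place with zero pixel shift in both the top and scene cameras.
- **Disagreement:** the scene camera put the discs about 3 mm further in y than the top and wrist views. I used the top and wrist values for placing the cans.

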